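# Clear the counter away and open the fume-filter can

## Robot

A 6-joint arm with a two-finger parallel gripper is mounted at the origin on the work surface. World frame = base frame: x ahead of the robot, y to its left, z up, the work surface at z = 0. Lengths are in m, angles in rad, forces in N, time in s.
With the tool pointing down it reaches from about 0.35 to 0.875 m from the base axis. Payload 4.2 kg.
Tool frame: the origin (TCP) lies at the very end of the fingers, on their centre line; the grasp point (between the pads) lies 19 mm behind it; z points along the fingers, y is the direction in which the jaws open and shut (so a half turn about z gives the same grasp; the last joint's range is limited). The gripper opens to 85 mm and grips with 20 to 120 N. Pads are 22 mm wide; open, the fingers measure 114 mm over their backs; the gripper's body (76 mm by 85 mm) begins 54 mm behind the grasp point. The pads swing forward as they close: fully open they stand 13 mm farther back than shut.
Start: joints at [-0.975, 0.385, 0.008, 0, -1.194, -0.259], TCP at [0.207, -0.59, 0.231] pointing down, gripper open.
Joint ranges: [-3.14, 3.14], [-1.21, 2.06], [-1.07, 1.41], [-3.16, 2.05], [-2.99, -0.16], [-3.1, 3.1]. Speed limits (rad/s): [2.79, 2.79, 3.14, 3.14, 3.14, 3.14].

## Interface

Orientations are given as a rotation vector (axis times angle).
In Python, from rig import ctrl gives the robot as it stands.
- The arm moves only by the tool play_rows, never from a script. Its argument "commands" is a list of rows, each an object of numbers: "dx", "dy", "dz": the shift along the tool's x, y, z in cm; "wx", "wy", "wz": the turn, a rotation vector about the tool's x, y, z in degrees. A call has 1 to 10 rows; each row shifts and turns the pose as measured when the row begins, along the tool's axes as they then stand; what a row does not reach is not made up. A row lasts 1/8 s, in which the tool goes at most 62.5 mm and 10.7 degrees, less where a joint would pass 70% of its speed; a pose out of reach is approached as far as the arm can. A call is refused whole if a number of a shift passes 6.25 or a number of a turn 10.7, either way. A call with a gripper value outside its range is refused whole. "fingers" is the opening in per cent of the stroke, from 0 (shut) to 100 (fully open), set as the call begins (left out, the last holds). The fingers move at their own pace and stop on an object; "newtons" is the grip in N (left out, the last holds). Time passes only in rows, so rows that do not move let the fingers close. It gives the time, the measured TCP pose, the force and the opening at its end, in the units of the state.
- ctrl.get_state(): the state, without advancing time (a new reading comes with each control period).
- ctrl.camera(name): name is "scene" or "top" or "wrist"; returns a dict with "color" (400x640x3 uint8, red, green, blue), "depth" (400x640 float32, m along the optical axis (not along the pixel's ray), 0 where there is no reading), "camera_matrix" (3x3 intrinsics, pixels), "extrinsics" (4x4, takes a point from world to camera coordinates); the wrist camera has in their place "T_tool_cam" (4x4, takes a point from camera to tool coordinates, whose origin is the TCP and whose axes are the flange's). Camera axes: x right, y down, z forward; pixel columns grow to the right and rows downward; lengths in m; the calibration is good to about 2 mm. A picture is of the moment at which its call begins: read the wrist's pose just before it.
- ctrl.job_done(): hands the job in, once; it reports no verdict.
The state is a dict: "time_s": time; "qpos": joint angles; "joint_vel": joint speeds; "tau": joint torques, N m; "position": TCP position; "tcp_rot": TCP orientation; "force": force on the tool from outside, world axes, zero at the start; "torque": the same for the moment, N m; "finger_gap": opening from 0.0 (shut) to 1.0 (fully open).
Only numpy, scipy, OpenCV 4.12 (cv2) and the standard library are available. Lean on these libraries where they do the work, as an engineer would, in place of code of your own. Each camera call takes 0.05 s, during which the arm holds its last target. There are 200 camera calls.

## Task

The lid of the fume-extractor filter can has to come off, but a frequency counter stands in the way of the lid's red locking lever. Slide the counter well clear of the lever's swing, keeping it upright on the bench, then turn the lid gently anticlockwise (seen from above) until it comes up against its stop, lift it straight off and set it down gently, right way up, in the middle of the green mat. Do not force the lid, and leave the solder reel, the flux bottle and the multimeter where they are.

Things in the scene. Friction and masses are not known exactly. Their poses are not given: they have to be found in the camera images.
- can: Grey round filter can screwed to the bench: outer diameter 134 mm, rim 70 mm above the bench, foot flange 148 mm wide, 7 mm high. Origin: centre of its underside, z up; its own x axis says nothing about the slots.
- rim (a point): Centre of the can's rim, 70 mm up. Under the lid, unseen, are three slots, each ending in a rigid stop. The lid's lugs stand in the slots once the lid, turned anticlockwise, comes up against the stops; how far differs each time (0.4 to 1.25 rad) and can only be felt. Backing off up to 0.1 rad still leaves them in the slots. They pass upward nowhere else.
- lid: Loose bayonet lid, 0.2 to 0.4 kg, seated in the can. Origin: centre of its plug's underside, 50 mm above the bench while seated; z up. Plug with lugs 0 to 20 mm above the origin (116 mm across), blue disc 136 mm in diameter at 20 to 26 mm. Turns freely (1 to 3 N at the paddle), plays 2 mm sideways and upward, is free after rising 20 mm, stands steadily on its plug.
- lever (a point): Centre of the upright red paddle at the lever's end: 22 mm long radially (103 to 125 mm from the lid's axis), 10 mm thick, from 26 to 48 mm above the lid's origin. The red lever runs along the lid's own -x axis from the disc to 125 mm, 16 mm wide, 20 to 26 mm above the origin. It swings about the can's axis; only the counter stands in its way.
- knob (a point): Point on the lid's axis in the round black knob (40 mm in diameter, 26 to 62 mm above the lid's origin), 48 mm above the lid's origin, 14 mm below the knob's top, 22 mm above the blue disc: where to pinch it, from any direction.
- counter: Loose frequency counter, black, wooden end cheeks, red display window: 100 mm deep (own x, display on -x), 150 long (own y), 90 high, 0.6 to 0.95 kg; too big to grasp, slides when pushed low. Origin: centre of its underside. At first its back faces the can 5 to 30 mm off the lid, its own +y end next to the lever. Clear: centre over 165 mm from the can's axis, no corner in the lever's arc.
- mat: Green mat fixed on the bench, 200 mm (x) by 220 mm (y), 3 mm thick. Origin: centre of its underside.
- reel: Bystander: reel of solder with orange flanges, 62 mm diameter, 42 mm high, standing; origin at the centre of its underside.
- flux: Bystander: small amber bottle with a red cap, 48 mm diameter, 95 mm high; origin at the centre of its underside.
- meter: Bystander: yellow multimeter lying flat, 75 x 145 x 37 mm; origin at the centre of its underside.
Mind the look-alikes: they are no part of the job. There is more than one size of the lid; the job needs the smaller. Leave any pink look-alike of the counter alone.

How it is judged:
On the way, in this order (a step that is already met when the one before it is completed fails the run):
1. the counter has been moved clear (its centre more than 160 mm from the can's axis) while the lid is still seated and locked (horizontal distance between counter and can above 0.16 m and angle between counter's own z axis and vertical below 0.1 rad and z of lid in the frame of can below 0.054 m and y of lever in the frame of can above -0.045 m), for 0.2 s.
2. the lid has been turned and has come up out of the can, over it (z of lid in the frame of can above 0.068 m and horizontal distance between lid and can below 0.09 m), for 0.05 s.
At the end, for the whole second after the job is handed in: The lid rests released, flat (within 0.08 rad) and right way up on the mat, its centre within 45 mm of the mat's centre; the counter stands upright and at rest on the bench with its centre more than 160 mm from the can's axis (horizontal distance between lid and mat below 0.045 m and z of lid in the frame of mat below 0.008 m and angle between lid's own z axis and vertical below 0.08 rad and linear speed of each of lid, counter below 0.02 m/s and contact force between lid and the fingers below 0.1 N and horizontal distance between counter and can above 0.16 m and angle between counter's own z axis and vertical below 0.06 rad and height (world z) of counter between -0.008 and 0.008 m); the robot touches nothing.
It fails at once if the lid is forced: contact forces between lid and can of more than 160 N in all (about 40 N on the paddle) (contact force between lid and can above 160 N).
It fails at once if the lid or its lever is pressed against the counter with more than 10 N (contact force between lid and counter above 10 N).
It fails at once if the counter is tipped by more than 0.35 rad or rammed into the can with more than 25 N (contact force between counter and can above 25 N or angle between counter's own z axis and vertical above 0.35 rad).
It fails at once if the lid is dropped or slammed onto the mat (more than 80 N) (contact force between lid and mat above 80 N).
It fails at once if the reel, the flux bottle or the multimeter is moved by more than 20 mm (distance of any of reel, flux, meter from where it was at the start of the episode above 0.02 m).
It also fails if it takes over 72 s, if anything falls off the work surface, if the arm or the gripper's body presses on something with over 40 N, if the wrist force passes 120 N, or if a joint passes its speed limit or range.

## Working session

There is one attempt and no reset: what is moved stays moved. The work goes in short steps, Python scripts to look and compute and a tool call to move; the robot and the scene stay as the last step left them, time stands still between calls to the robot, and variables do not carry over. Pictures are saved under pics/ and viewed, about 8 in all and at most 12, crops included, and the job is handed in when it is done.

Besides the shell and the picture viewer there is one more tool, called after "Call:" as a command line: name --argument value ..., lists and objects as JSON in quotes. play_rows: Moves the arm, as the interface text tells. Its arguments: {"type":"object","properties":{"commands":{"type":"array"},"fingers":{"type":"number"},"newtons":{"type":"number"}},"required":["commands"]}

```bash
mkdir -p pics; cat > h.py <<'E'
import numpy as np,cv2
from scipy.spatial.transform import Rotation as R
from rig import ctrl
def cap(n,f=None):
    s=ctrl.get_state(); c=ctrl.camera(n)
    if f: cv2.imwrite('pics/'+f,c['color'][:,:,::-1])
    d=c['depth'];K=c['camera_matrix'];v,u=np.mgrid[0:400,0:640]
    P=np.stack([(u-K[0,2])/K[0,0]*d,(v-K[1,2])/K[1,1]*d,d],-1)
    if 'extrinsics' in c: E=np.linalg.inv(c['extrinsics'])
    else:
        T=np.eye(4);T[:3,:3]=R.from_rotvec(s['tcp_rot']).as_matrix();T[:3,3]=s['position'];E=T@c['T_tool_cam']
    W=P@E[:3,:3].T+E[:3,3]; W[d==0]=np.nan
    return c['color'],W,E
def st():
    s=ctrl.get_state();print({k:np.round(s[k],3).tolist() for k in('time_s','position','tcp_rot','force','torque','finger_gap','qpos')})
E
python3 - <<'E'
from h import *
st()
for n in('scene','top'):
    c,W,E=cap(n,n+'0.png'); np.savez(n+'0.npz',c=c,W=W,E=E)
E
```

```text
{'time_s': 0.0, 'position': [0.206, -0.589, 0.23], 'tcp_rot': [0.526, -3.097, -0.003], 'force': [-0.369, 0.123, 0.154], 'torque': [-0.003, 0.0, -0.064], 'finger_gap': 1.002, 'qpos': [-0.975, 0.386, 0.007, -0.001, -1.194, -0.259]}
```

View pics/top0.png

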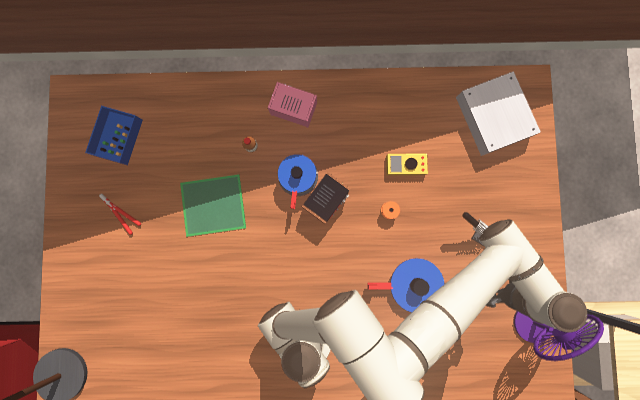

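View pics/scene0.png

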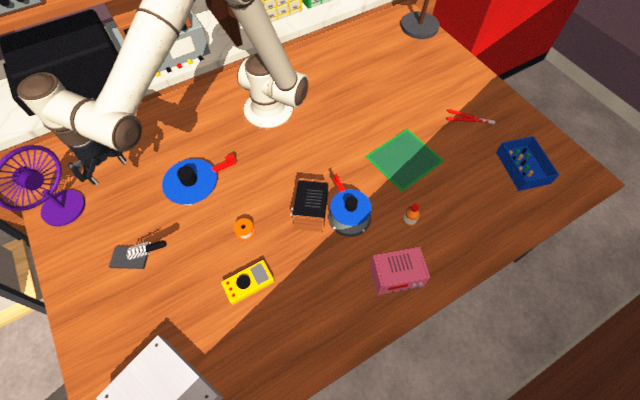

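Top view: there are two blue lids, the smaller on the can at (297,173) with its lever to (293,205), and a larger decoy at (418,285). There are two counters, black at (326,198) and a pink decoy at (292,103). The mat is at (213,206), flux at (250,143), reel at (391,210) and meter at (407,163). I choose the lid at (297,173) and the black counter.

```bash
cat > m.py <<'E'
from h import *
def comp(c,W,lo,hi,zlo,zhi,box):
    hsv=cv2.cvtColor(c,cv2.COLOR_RGB2HSV)
    m=cv2.inRange(hsv,lo,hi)>0
    u0,v0,u1,v1=box;b=np.zeros_like(m);b[v0:v1,u0:u1]=1
    with np.errstate(invalid='ignore'): m&=b&(W[...,2]>zlo)&(W[...,2]<zhi)
    return W[m],m
E
python3 - <<'E'
from m import *
for n,bx in(('top',dict(lid=(270,145,325,225),cnt=(295,165,360,235),mat=(170,165,255,245),big=(360,250,450,315))),('scene',dict(lid=(320,165,380,245),cnt=(280,170,335,235),mat=(355,120,450,195),big=(155,150,240,210)))):
    f=np.load(n+'0.npz');c,W=f['c'],f['W']
    def rep(k,P):
        if len(P)<3: print(n,k,len(P));return
        (x,y),(w,h),a=cv2.minAreaRect(P[:,:2].astype(np.float32)); (cx,cy),r=cv2.minEnclosingCircle(P[:,:2].astype(np.float32))
        print(n,k,len(P),'rect',np.round([x,y,w,h,a],3),'circ',np.round([cx,cy,r],3),'med',np.round(np.median(P,0),3))
    rep('disc',comp(c,W,(100,120,60),(125,255,255),.06,.09,bx['lid'])[0])
    rep('big',comp(c,W,(100,120,60),(125,255,255),.0,.15,bx['big'])[0])
    P=comp(c,W,(0,150,90),(6,255,255),.06,.11,bx['lid'])[0];rep('lever',P)
    rep('paddle',P[P[:,2]>.09])
    rep('knob',comp(c,W,(0,0,0),(180,255,60),.104,.13,bx['lid'])[0])
    rep('counter',comp(c,W,(0,0,0),(180,255,255),.082,.095,bx['cnt'])[0])
    rep('mat',comp(c,W,(45,80,40),(85,255,255),-.005,.012,bx['mat'])[0])
    ims=cv2.resize(c[140:240,260:380] if n=='top' else c[160:250,270:390],None,fx=5,fy=5,interpolation=cv2.INTER_CUBIC)
    cv2.imwrite(f'pics/crop_{n}.png',ims[:,:,::-1])
E
```

```text
top disc 1003 rect [5.9100e-01 1.1000e-02 1.3000e-01 1.3200e-01 8.8949e+01] circ [0.592 0.011 0.067] med [0.59  0.009 0.076]
top big 1427 rect [ 0.207 -0.393  0.15   0.186 38.434] circ [ 0.192 -0.405  0.094] med [ 0.219 -0.387  0.036]
top lever 80 rect [4.9700e-01 2.4000e-02 1.6000e-02 5.9000e-02 8.2414e+01] circ [0.497 0.024 0.03 ] med [0.497 0.023 0.077]
top paddle 21 rect [4.790e-01 2.700e-02 7.000e-03 2.100e-02 8.876e+01] circ [0.479 0.027 0.011] med [0.479 0.026 0.097]
top knob 83 rect [5.9000e-01 9.0000e-03 3.1000e-02 3.5000e-02 8.8471e+01] circ [0.59  0.01  0.018] med [0.591 0.01  0.112]
top counter 1240 rect [ 5.3400e-01 -5.1000e-02  2.0300e-01  1.5000e-01  5.2072e+01] circ [ 0.527 -0.057  0.115] med [ 0.503 -0.09   0.089]
top mat 1017 rect [0.49  0.325 0.199 0.22  6.971] circ [0.489 0.326 0.146] med [0.485 0.311 0.003]
scene disc 1001 rect [5.920e-01 1.100e-02 1.310e-01 1.330e-01 6.561e+01] circ [0.592 0.012 0.068] med [0.601 0.003 0.077]
scene big 1620 rect [ 0.193 -0.405  0.188  0.187  8.04 ] circ [ 0.192 -0.413  0.102] med [ 0.206 -0.408  0.037]
scene lever 81 rect [4.9700e-01 2.6000e-02 1.7000e-02 5.2000e-02 8.0352e+01] circ [0.497 0.028 0.027] med [0.492 0.024 0.079]
scene paddle 18 rect [4.8100e-01 2.7000e-02 8.0000e-03 2.0000e-02 8.2511e+01] circ [0.481 0.028 0.01 ] med [0.481 0.027 0.098]
scene knob 101 rect [5.9300e-01 9.0000e-03 3.2000e-02 3.6000e-02 5.6542e+01] circ [0.594 0.01  0.02 ] med [0.594 0.009 0.112]
scene counter 1207 rect [ 0.504 -0.089  0.102  0.154 52.517] circ [ 0.505 -0.088  0.089] med [ 0.508 -0.091  0.091]
scene mat 2467 rect [0.491 0.325 0.201 0.221 7.357] circ [0.489 0.325 0.146] med [0.496 0.32  0.004]
```

View pics/crop_top.png

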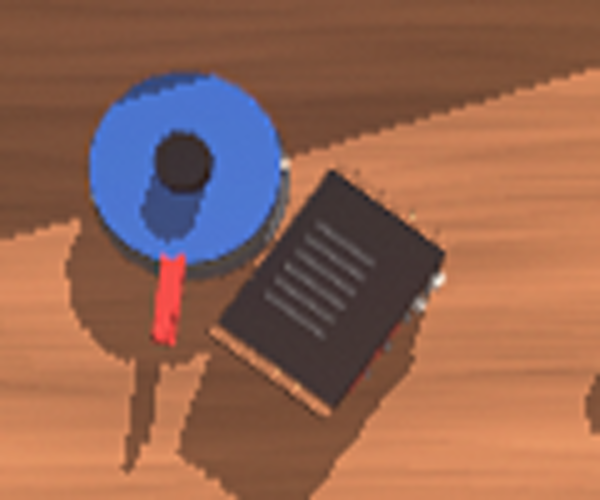

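Crop check: blue disc radius 67 mm at z 0.076 matches the smaller lid. The back of the black counter faces the can, with its +y end beside the red lever. Now the bystanders, and the plan for pushing the counter along its own -y from its end face with the spread fingers.

```bash
cat > g.py <<'E'
from h import *
def go(t,yaw=None):
    "print turn wz (deg) then shift (cm) in tool axes after the turn; yaw=world deg of tool y, mod 180"
    s=ctrl.get_state();M=R.from_rotvec(s['tcp_rot']);m=M.as_matrix()
    y0=np.degrees(np.arctan2(m[1,1],m[0,1]));w=0
    if yaw is not None:
        dy=(yaw-y0+90)%180-90; w=-dy
    M2=M*R.from_rotvec([0,0,np.radians(w)])
    print('yawnow',round(y0,1),'wz',round(w,1),'shift cm',np.round(M2.inv().apply(np.array(t)-s['position'])*100,2),'tilt z',np.round(m[:,2],3),'q',np.round(s['qpos'],2))
E
python3 - <<'E'
from m import *; from g import go
for n,B in(('top',dict(reel=(375,195,405,225),meter=(380,145,435,180),flux=(240,130,260,155))),('scene',dict(reel=(225,212,260,242),meter=(215,255,280,310),flux=(398,200,425,228)))):
    f=np.load(n+'0.npz');c,W=f['c'],f['W']
    for k,b in B.items():
        P=comp(c,W,(0,0,0),(180,255,255),.02,.12,b)[0]
        (x,y),(w,h),a=cv2.minAreaRect(P[:,:2].astype(np.float32));print(n,k,np.round([x,y,w,h,a,P[:,2].max()],3))
a=np.array([.609,.793]);b=np.array([-.793,.609]);c0=np.array([.505,-.089])
p=c0+b*(.075+.045)-a*.004
print(p);go([*p,.20],52.5)
for d in(.15,.17,.18):
    c=c0-b*d;print(d,c,np.linalg.norm(c-[.592,.011]),[np.round(c+i*.05*a+j*.075*b,3) for i in(1,-1) for j in(1,-1)])
E
```

```text
top reel [ 4.570e-01 -3.200e-01  6.100e-02  5.700e-02  8.935e+01  5.000e-02]
top meter [ 6.2400e-01 -3.8900e-01  1.4700e-01  7.5000e-02  8.9115e+01  4.5000e-02]
top flux [7.0500e-01 1.8100e-01 4.7000e-02 4.5000e-02 8.5759e+01 1.0100e-01]
scene reel [ 4.5800e-01 -3.2000e-01  6.0000e-02  6.3000e-02  6.4216e+01  5.0000e-02]
scene meter [ 6.2500e-01 -3.8700e-01  1.4500e-01  7.6000e-02  8.9034e+01  4.4000e-02]
scene flux [7.1200e-01 1.7800e-01 4.7000e-02 3.9000e-02 4.0056e+01 1.0000e-01]
[ 0.407404 -0.019092]
yawnow 109.3 wz 56.8 shift cm [18.76 57.48  3.12] tilt z [-0.001  0.002 -1.   ] q [-0.98  0.39  0.01 -0.   -1.19 -0.26]
0.15 [ 0.62395 -0.18035] 0.19399903350274716 [array([ 0.595, -0.095]), array([ 0.714, -0.186]), array([ 0.534, -0.174]), array([ 0.653, -0.266])]
0.17 [ 0.63981 -0.19253] 0.2090699811068055 [array([ 0.611, -0.107]), array([ 0.73 , -0.199]), array([ 0.55 , -0.187]), array([ 0.669, -0.278])]
0.18 [ 0.64774 -0.19862] 0.21690433836140763 [array([ 0.619, -0.113]), array([ 0.738, -0.205]), array([ 0.558, -0.193]), array([ 0.677, -0.284])]
```

Call:
play_rows --commands '[{"wz":9.5},{"wz":9.5},{"wz":9.5},{"wz":9.5},{"wz":9.5},{"wz":9.3}]' --fingers 55

```text
invalid input
```

Call:
play_rows --commands '[{"dx":1.9,"dy":5.7},{"dx":1.9,"dy":5.7},{"dx":1.9,"dy":5.7},{"dx":1.9,"dy":5.7},{"dx":1.9,"dy":5.7},{"dx":1.9,"dy":5.7},{"dx":1.9,"dy":5.7},{"dx":1.9,"dy":5.7},{"dx":1.9,"dy":5.7},{}]'

```text
invalid input
```

```bash
python3 -c "
from g import *
st();go([.4074,-.0191,.2],52.5);go([.4074,-.0191,.022],52.5)"
```

```text
{'time_s': 0.1, 'position': [0.206, -0.589, 0.23], 'tcp_rot': [0.526, -3.097, -0.003], 'force': [-0.959, 0.482, -0.172], 'torque': [0.035, -0.003, -0.001], 'finger_gap': 1.003, 'qpos': [-0.975, 0.385, 0.007, -0.0, -1.194, -0.259]}
yawnow 109.3 wz 56.8 shift cm [18.76 57.48  3.12] tilt z [-0.001  0.002 -1.   ] q [-0.98  0.39  0.01 -0.   -1.19 -0.26]
yawnow 109.3 wz 56.8 shift cm [18.73 57.46 20.92] tilt z [-0.001  0.002 -1.   ] q [-0.98  0.39  0.01 -0.   -1.19 -0.26]
```

Both calls were refused; perhaps each row needs all six numbers.

Call:
play_rows --commands '[{"dx":0,"dy":0,"dz":0,"wx":0,"wy":0,"wz":9.5},{"dx":0,"dy":0,"dz":0,"wx":0,"wy":0,"wz":9.5},{"dx":0,"dy":0,"dz":0,"wx":0,"wy":0,"wz":9.5},{"dx":0,"dy":0,"dz":0,"wx":0,"wy":0,"wz":9.5},{"dx":0,"dy":0,"dz":0,"wx":0,"wy":0,"wz":9.5},{"dx":0,"dy":0,"dz":0,"wx":0,"wy":0,"wz":9.3}]' --fingers 55 --newtons 30

```text
time_s: 0.85
position: [0.2057, -0.5874, 0.2262]
tcp_rot: [-1.057, -2.951, -0.012]
force: [0.3, 0.8, 0.3]
finger_gap: 0.551
```

Call:
play_rows --commands '[{"dx":1.9,"dy":5.7,"dz":0.1,"wx":0,"wy":0,"wz":0},{"dx":1.9,"dy":5.7,"dz":0.1,"wx":0,"wy":0,"wz":0},{"dx":1.9,"dy":5.7,"dz":0.1,"wx":0,"wy":0,"wz":0},{"dx":1.9,"dy":5.7,"dz":0.1,"wx":0,"wy":0,"wz":0},{"dx":1.9,"dy":5.7,"dz":0.1,"wx":0,"wy":0,"wz":0},{"dx":1.9,"dy":5.7,"dz":0.1,"wx":0,"wy":0,"wz":0},{"dx":1.9,"dy":5.7,"dz":0.1,"wx":0,"wy":0,"wz":0},{"dx":1.9,"dy":5.7,"dz":0.1,"wx":0,"wy":0,"wz":0},{"dx":0,"dy":0,"dz":0,"wx":0,"wy":0,"wz":0}]'

```text
time_s: 1.98
position: [0.3825, -0.1253, 0.2182]
tcp_rot: [-1.06, -2.946, -0.017]
force: [0.1, 0.5, 0.0]
finger_gap: 0.55
```

```bash
python3 -c "
from g import *
st();go([.4074,-.0191,.2],52.5);go([.4074,-.0191,.022],52.5)"
```

```text
{'time_s': 1.975, 'position': [0.382, -0.125, 0.218], 'tcp_rot': [-1.06, -2.946, -0.017], 'force': [0.142, 0.526, 0.045], 'torque': [-0.109, 0.043, -0.032], 'finger_gap': 0.55, 'qpos': [0.08, 0.012, -0.502, -0.016, -1.062, -2.334]}
yawnow 50.4 wz -2.1 shift cm [4.47 9.93 1.95] tilt z [-0.006  0.014 -1.   ] q [ 0.08  0.01 -0.5  -0.02 -1.06 -2.33]
yawnow 50.4 wz -2.1 shift cm [ 4.23  9.8  19.75] tilt z [-0.006  0.014 -1.   ] q [ 0.08  0.01 -0.5  -0.02 -1.06 -2.33]
```

Call:
play_rows --commands '[{"dx":1.5,"dy":3.3,"dz":0.6,"wx":0,"wy":0,"wz":-2.1},{"dx":1.5,"dy":3.3,"dz":0.6,"wx":0,"wy":0,"wz":0},{"dx":1.5,"dy":3.3,"dz":0.6,"wx":0,"wy":0,"wz":0},{"dx":0,"dy":0,"dz":0,"wx":0,"wy":0,"wz":0},{"dx":0,"dy":0,"dz":3.5,"wx":0,"wy":0,"wz":0},{"dx":0,"dy":0,"dz":3.5,"wx":0,"wy":0,"wz":0},{"dx":0,"dy":0,"dz":3.5,"wx":0,"wy":0,"wz":0},{"dx":0,"dy":0,"dz":0,"wx":0,"wy":0,"wz":0}]'

```text
time_s: 2.98
position: [0.4064, -0.0212, 0.0935]
tcp_rot: [-1.017, -2.961, -0.016]
force: [0.2, -0.4, 0.5]
finger_gap: 0.548
```

```bash
python3 -c "
from g import *
st();go([.4074,-.0191,.022],52.5)"
```

```text
{'time_s': 2.975, 'position': [0.406, -0.021, 0.093], 'tcp_rot': [-1.017, -2.961, -0.016], 'force': [0.192, -0.443, 0.49], 'torque': [-0.001, -0.047, 0.022], 'finger_gap': 0.548, 'qpos': [0.34, 0.19, -0.678, -0.022, -0.705, -2.555]}
yawnow 52.1 wz -0.4 shift cm [-0.05  0.18  7.15] tilt z [-0.007  0.013 -1.   ] q [ 0.34  0.19 -0.68 -0.02 -0.71 -2.56]
```

Call:
play_rows --commands '[{"dx":0,"dy":0.1,"dz":3.5,"wx":0,"wy":0,"wz":-0.4},{"dx":0,"dy":0,"dz":3.2,"wx":0.7,"wy":0,"wz":0},{"dx":0,"dy":0,"dz":0.2,"wx":0,"wy":0,"wz":0},{"dx":-1.2,"dy":0,"dz":0,"wx":0,"wy":0,"wz":0},{"dx":-1.0,"dy":0,"dz":0,"wx":0,"wy":0,"wz":0},{"dx":-0.7,"dy":0,"dz":0,"wx":0,"wy":0,"wz":0},{"dx":-0.7,"dy":0,"dz":0,"wx":0,"wy":0,"wz":0},{"dx":-0.7,"dy":0,"dz":0,"wx":0,"wy":0,"wz":0},{"dx":-0.7,"dy":0,"dz":0,"wx":0,"wy":0,"wz":0}]'

```text
time_s: 4.1
position: [0.4531, -0.0535, 0.031]
tcp_rot: [-1.013, -2.969, -0.009]
force: [-3.9, 2.8, 1.6]
finger_gap: 0.552
```

```bash
python3 -c "
from g import *
st();go([.4074+.793*.209,-.0191-.609*.209,.022],52.5)"
```

```text
{'time_s': 4.1, 'position': [0.453, -0.053, 0.031], 'tcp_rot': [-1.013, -2.969, -0.009], 'force': [-3.902, 2.818, 1.645], 'torque': [0.782, 0.862, -0.013], 'finger_gap': 0.552, 'qpos': [0.235, 0.372, -0.636, -0.014, -0.563, -2.452]}
yawnow 52.3 wz -0.2 shift cm [-15.18  -0.07   0.81] tilt z [-0.003  0.007 -1.   ] q [ 0.24  0.37 -0.64 -0.01 -0.56 -2.45]
```

Call:
play_rows --commands '[{"dx":-0.9,"dy":0,"dz":0.05,"wx":0,"wy":0,"wz":0},{"dx":-0.9,"dy":0,"dz":0.05,"wx":0,"wy":0,"wz":0},{"dx":-0.9,"dy":0,"dz":0.05,"wx":0,"wy":0,"wz":0},{"dx":-0.9,"dy":0,"dz":0.05,"wx":0,"wy":0,"wz":0},{"dx":-0.9,"dy":0,"dz":0.05,"wx":0,"wy":0,"wz":0},{"dx":-0.9,"dy":0,"dz":0.05,"wx":0,"wy":0,"wz":0},{"dx":-0.9,"dy":0,"dz":0.05,"wx":0,"wy":0,"wz":0},{"dx":-0.9,"dy":0,"dz":0.05,"wx":0,"wy":0,"wz":0},{"dx":-0.9,"dy":0,"dz":0.05,"wx":0,"wy":0,"wz":0},{"dx":-0.9,"dy":0,"dz":0.05,"wx":0,"wy":0,"wz":0}]'

```text
time_s: 5.35
position: [0.5198, -0.1098, 0.0279]
tcp_rot: [-1.003, -2.954, -0.0]
force: [-5.6, 5.0, 7.8]
finger_gap: 0.55
```

```bash
python3 -c "
from g import *
st();go([.4074+.793*.209,-.0191-.609*.209,.022],52.5)
cap('top','top1.png')"
```

```text
{'time_s': 5.35, 'position': [0.52, -0.11, 0.028], 'tcp_rot': [-1.003, -2.954, -0.0], 'force': [-5.592, 4.989, 7.819], 'torque': [1.323, 1.397, 0.045], 'finger_gap': 0.55, 'qpos': [0.092, 0.477, -0.442, -0.014, -0.672, -2.306]}
yawnow 52.5 wz -0.0 shift cm [-6.47  0.35  0.46] tilt z [-0.021  0.007 -1.   ] q [ 0.09  0.48 -0.44 -0.01 -0.67 -2.31]
```

View pics/top1.png

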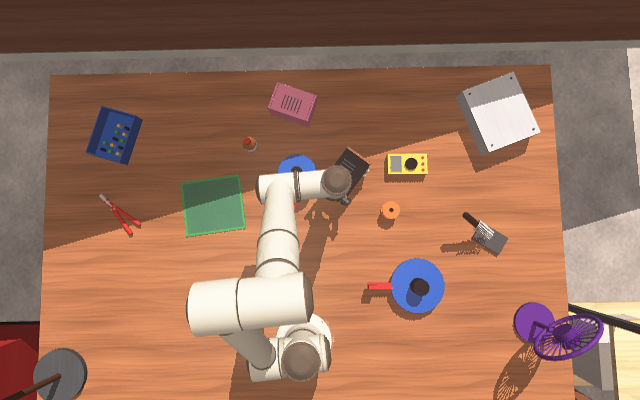

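Top view: the counter's still straight, at about (352,165), with the fingers at its end. It is sliding past the lid and the way to the meter at (407,163) is still open.

Call:
play_rows --commands '[{"dx":-0.9,"dy":0.05,"dz":0,"wx":0,"wy":0,"wz":0},{"dx":-0.9,"dy":0.05,"dz":0,"wx":0,"wy":0,"wz":0},{"dx":-0.9,"dy":0.05,"dz":0,"wx":0,"wy":0,"wz":0},{"dx":-0.9,"dy":0.05,"dz":0,"wx":0,"wy":0,"wz":0},{"dx":-0.9,"dy":0.05,"dz":0,"wx":0,"wy":0,"wz":0},{"dx":-0.9,"dy":0.05,"dz":0,"wx":0,"wy":0,"wz":0},{"dx":-0.9,"dy":0.05,"dz":0,"wx":0,"wy":0,"wz":0}]'

```text
time_s: 6.28
position: [0.5685, -0.1465, 0.0282]
tcp_rot: [-0.998, -2.941, 0.005]
force: [-5.6, 4.0, 5.0]
finger_gap: 0.552
```

Call:
play_rows --commands '[{"dx":1.0,"dy":0,"dz":0,"wx":0,"wy":0,"wz":0},{"dx":2.0,"dy":-1.5,"dz":0,"wx":0,"wy":0,"wz":0},{"dx":0,"dy":-1,"dz":-4,"wx":0,"wy":0,"wz":0},{"dx":0,"dy":0,"dz":-5,"wx":0,"wy":0,"wz":0},{"dx":0,"dy":0,"dz":-6,"wx":0,"wy":0,"wz":0},{"dx":0,"dy":0,"dz":-6,"wx":0,"wy":0,"wz":0},{"dx":0,"dy":-6,"dz":0,"wx":0,"wy":0,"wz":0},{"dx":0,"dy":-6,"dz":0,"wx":0,"wy":0,"wz":0},{"dx":0,"dy":-6,"dz":0,"wx":0,"wy":0,"wz":0},{"dx":0,"dy":0,"dz":0,"wx":0,"wy":0,"wz":0}]'

```text
time_s: 7.52
position: [0.4265, -0.2974, 0.2508]
tcp_rot: [-0.995, -2.962, 0.011]
force: [0.5, -0.4, 0.0]
finger_gap: 0.551
```

```bash
cat > look.py <<'E'
from m import *
import sys
def rep(k,P):
    if len(P)<3: print(k,len(P));return
    (x,y),(w,h),a=cv2.minAreaRect(P[:,:2].astype(np.float32)); (cx,cy),r=cv2.minEnclosingCircle(P[:,:2].astype(np.float32))
    print(k,len(P),'rect',np.round([x,y,w,h,a],3),'circ',np.round([cx,cy,r],3),'z',np.round(np.median(P[:,2]),3))
def look(n,f):
    c,W,E=cap(n,f)
    with np.errstate(invalid='ignore'): near=np.hypot(W[...,0]-.592,W[...,1]-.011)<.16
    W2=np.where(near[...,None],W,np.nan);b=(0,0,640,400)
    rep(n+' disc',comp(c,W2,(100,120,60),(125,255,255),.06,.09,b)[0])
    P=comp(c,W2,(0,150,90),(6,255,255),.06,.11,b)[0];rep(n+' paddle',P[P[:,2]>.09])
    rep(n+' knob',comp(c,W2,(0,0,0),(180,255,60),.104,.13,b)[0])
    return c,W
if __name__=='__main__':
    c,W=look('top','top2.png')
    P=comp(c,W,(0,0,0),(180,255,60),.080,.099,(310,120,400,230))[0];rep('counter',P)
    c,W=look('scene','scene2.png')
    P=comp(c,W,(0,0,0),(180,255,60),.080,.099,(230,150,360,280))[0];rep('counter',P)
E
python3 look.py; python3 -c "
from g import *
st();go([.592,.011,.2])"
```

```text
top disc 979 rect [5.9100e-01 1.1000e-02 1.3000e-01 1.3100e-01 8.8907e+01] circ [0.591 0.01  0.067] z 0.075
top paddle 21 rect [4.7800e-01 2.7000e-02 7.0000e-03 2.1000e-02 8.8944e+01] circ [0.478 0.026 0.011] z 0.098
top knob 8 rect [5.8300e-01 1.4000e-02 3.5000e-02 2.1000e-02 5.9849e+01] circ [0.589 0.01  0.018] z 0.112
counter 27 rect [ 6.9200e-01 -2.4000e-01  9.7000e-02  9.0000e-03  5.2288e+01] circ [ 0.689 -0.238  0.049] z 0.089
scene disc 1002 rect [5.9300e-01 1.0000e-02 1.3200e-01 1.3300e-01 7.7956e+01] circ [0.592 0.01  0.069] z 0.077
scene paddle 19 rect [0.48  0.027 0.02  0.009 1.183] circ [0.479 0.028 0.01 ] z 0.097
scene knob 101 rect [5.930e-01 1.000e-02 3.200e-02 3.700e-02 5.778e+01] circ [0.593 0.011 0.018] z 0.113
counter 1229 rect [ 0.614 -0.143  0.141  0.285 27.29 ] circ [ 0.638 -0.131  0.149] z 0.091
{'time_s': 7.625, 'position': [0.428, -0.296, 0.251], 'tcp_rot': [-0.99, -2.964, 0.01], 'force': [0.271, 0.635, -0.047], 'torque': [0.078, -0.093, 0.012], 'finger_gap': 0.547, 'qpos': [-0.288, 0.2, -0.207, 0.006, -1.181, -1.929]}
yawnow 53.1 wz 0 shift cm [ 5.28 34.39  4.75] tilt z [-0.018 -0.001 -1.   ] q [-0.29  0.2  -0.21  0.01 -1.18 -1.93]
```

View pics/top2.png

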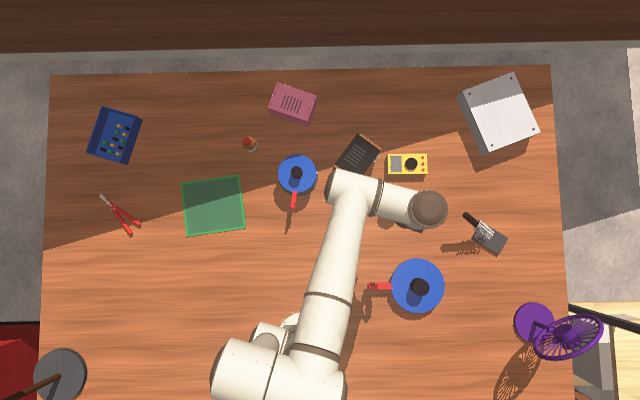

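The counter now stands upright near (358,157), about 0.21 m from the can axis. Its nearest corner is roughly 30° beyond the lever's furthest swing. The lid is unmoved. Next I go above the knob.

Call:
play_rows --commands '[{"dx":0.8,"dy":5.6,"dz":0.2,"wx":0,"wy":-1.0,"wz":0},{"dx":0.8,"dy":5.6,"dz":0.2,"wx":0,"wy":0,"wz":0},{"dx":0.9,"dy":5.6,"dz":0.5,"wx":0,"wy":0,"wz":0},{"dx":0.9,"dy":5.6,"dz":0.5,"wx":0,"wy":0,"wz":0},{"dx":0.9,"dy":5.6,"dz":0.5,"wx":0,"wy":0,"wz":0},{"dx":0.9,"dy":5.6,"dz":0.5,"wx":0,"wy":0,"wz":0},{"dx":0,"dy":0,"dz":0,"wx":0,"wy":0,"wz":0}]' --fingers 75

```text
time_s: 8.5
position: [0.5969, 0.0234, 0.221]
tcp_rot: [0.974, 2.98, -0.018]
force: [0.0, 0.3, 0.1]
finger_gap: 0.75
```

```bash
python3 -c "
from g import *
st();go([.592,.0105,.15]);go([.592,.0105,.082])"
```

```text
{'time_s': 8.5, 'position': [0.597, 0.023, 0.221], 'tcp_rot': [0.974, 2.98, -0.018], 'force': [0.013, 0.333, 0.052], 'torque': [0.012, 0.055, 0.008], 'finger_gap': 0.75, 'qpos': [0.317, 0.344, -0.086, 0.015, -1.142, -2.526]}
yawnow 53.8 wz 0 shift cm [-0.3  -1.27  7.11] tilt z [ 0.003 -0.013 -1.   ] q [ 0.32  0.34 -0.09  0.01 -1.14 -2.53]
yawnow 53.8 wz 0 shift cm [-0.23 -1.21 13.91] tilt z [ 0.003 -0.013 -1.   ] q [ 0.32  0.34 -0.09  0.01 -1.14 -2.53]
```

Call:
play_rows --commands '[{"dx":-0.3,"dy":-1.2,"dz":3.5,"wx":-0.5,"wy":0.6,"wz":0},{"dx":0,"dy":0,"dz":3.5,"wx":0,"wy":0,"wz":0},{"dx":0,"dy":0,"dz":0,"wx":0,"wy":0,"wz":0}]'

```text
time_s: 8.88
position: [0.5928, 0.0154, 0.1498]
tcp_rot: [0.965, 2.989, 0.001]
force: [0.8, -1.0, 0.7]
finger_gap: 0.752
```

```bash
python3 -c "
from g import *
go([.592,.0105,.082])"; python3 -c "
from look import *
c,W,E=cap('wrist','wrist3.png')
rep('knob',comp(c,W,(0,0,0),(180,255,60),.108,.116,(0,0,640,400))[0]);rep('disc',comp(c,W,(100,120,60),(125,255,255),.06,.09,(0,0,640,400))[0])"
```

```text
yawnow 54.2 wz 0 shift cm [-0.21 -0.45  6.78] tilt z [ 0.001  0.    -1.   ] q [ 0.3   0.4  -0.19  0.   -0.98 -2.49]
knob 172 rect [5.850e-01 1.200e-02 3.900e-02 2.900e-02 7.755e+01] circ [0.59  0.011 0.02 ] z 0.111
disc 16170 rect [5.9100e-01 1.1000e-02 1.3400e-01 1.3500e-01 8.9431e+01] circ [0.591 0.011 0.068] z 0.076
```

View pics/wrist3.png

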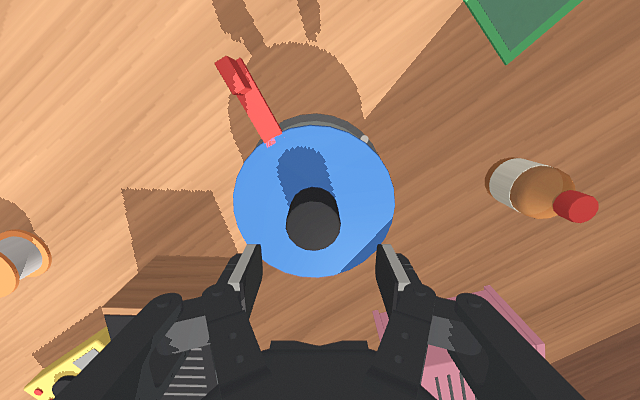

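Wrist view: the knob's at (313,222), with the fingers straddling it at (248,280) and (392,280), and the lid centre reads (0.591, 0.011). I descend onto it.

Call:
play_rows --commands '[{"dx":-0.1,"dy":-0.4,"dz":0,"wx":0,"wy":0,"wz":0},{"dx":0,"dy":0,"dz":2.2,"wx":0,"wy":0,"wz":0},{"dx":0,"dy":0,"dz":2.2,"wx":0,"wy":0,"wz":0},{"dx":0,"dy":0,"dz":1.8,"wx":0,"wy":0,"wz":0},{"dx":0,"dy":0,"dz":0,"wx":0,"wy":0,"wz":0}]'

```text
time_s: 9.55
position: [0.5989, 0.0121, 0.0984]
tcp_rot: [0.956, 2.971, 0.017]
force: [-0.8, 0.4, 0.1]
finger_gap: 0.751
```

```bash
python3 -c "
from g import *
st();go([.5912,.011,.082])"
```

```text
{'time_s': 9.55, 'position': [0.599, 0.012, 0.098], 'tcp_rot': [0.956, 2.971, 0.017], 'force': [-0.773, 0.441, 0.142], 'torque': [0.015, -0.022, -0.02], 'finger_gap': 0.751, 'qpos': [0.292, 0.454, -0.249, 0.004, -0.844, -2.488]}
yawnow 54.3 wz 0 shift cm [ 0.59 -0.56  1.62] tilt z [ 0.023  0.004 -1.   ] q [ 0.29  0.45 -0.25  0.   -0.84 -2.49]
```

Call:
play_rows --commands '[{"dx":0.6,"dy":-0.55,"dz":0,"wx":0.95,"wy":0.95,"wz":0},{"dx":0,"dy":0,"dz":0.8,"wx":0,"wy":0,"wz":0},{"dx":0,"dy":0,"dz":0,"wx":0,"wy":0,"wz":0}]'

```text
time_s: 9.93
position: [0.5922, 0.0113, 0.0935]
tcp_rot: [0.96, 2.987, 0.004]
force: [-0.3, 0.9, -1.2]
finger_gap: 0.748
```

```bash
python3 -c "
from g import *
st();go([.5912,.011,.082])"
```

```text
{'time_s': 9.925, 'position': [0.592, 0.011, 0.094], 'tcp_rot': [0.96, 2.987, 0.004], 'force': [-0.336, 0.871, -1.158], 'torque': [0.005, -0.016, -0.013], 'finger_gap': 0.748, 'qpos': [0.292, 0.458, -0.255, 0.001, -0.852, -2.486]}
yawnow 54.3 wz 0 shift cm [ 0.07 -0.08  1.15] tilt z [ 0.005  0.001 -1.   ] q [ 0.29  0.46 -0.26  0.   -0.85 -2.49]
```

Call:
play_rows --commands '[{"dx":0.1,"dy":-0.1,"dz":0.9,"wx":0.3,"wy":0.2,"wz":0},{"dx":0.1,"dy":-0.1,"dz":0.5,"wx":0.2,"wy":0.2,"wz":0},{"dx":0,"dy":0,"dz":0,"wx":0,"wy":0,"wz":0}]'

```text
time_s: 10.3
position: [0.5894, 0.0108, 0.0786]
tcp_rot: [-0.96, -2.986, 0.006]
force: [-0.7, -0.3, 0.2]
finger_gap: 0.75
```

```bash
python3 -c "
from g import *
st();go([.5912,.011,.082])"
```

```text
{'time_s': 10.3, 'position': [0.589, 0.011, 0.079], 'tcp_rot': [-0.96, -2.986, 0.006], 'force': [-0.712, -0.346, 0.242], 'torque': [-0.01, -0.046, -0.046], 'finger_gap': 0.75, 'qpos': [0.293, 0.477, -0.268, 0.0, -0.832, -2.486]}
yawnow 54.3 wz 0 shift cm [-0.14  0.12 -0.34] tilt z [-0.006 -0.002 -1.   ] q [ 0.29  0.48 -0.27  0.   -0.83 -2.49]
```

Now a small correction, then I close gently.

Call:
play_rows --commands '[{"dx":-0.15,"dy":0.12,"dz":-0.4,"wx":-0.3,"wy":-0.2,"wz":0},{"dx":0,"dy":0,"dz":0,"wx":0,"wy":0,"wz":0}]'

```text
time_s: 10.55
position: [0.5917, 0.0109, 0.083]
tcp_rot: [0.961, 2.991, 0.0]
force: [-0.5, 0.1, -1.0]
finger_gap: 0.748
```

Call:
play_rows --commands '[{"dx":0,"dy":0,"dz":0,"wx":0,"wy":0,"wz":0},{"dx":0,"dy":0,"dz":0,"wx":0,"wy":0,"wz":0},{"dx":0,"dy":0,"dz":0,"wx":0,"wy":0,"wz":0},{"dx":0,"dy":0,"dz":0,"wx":0,"wy":0,"wz":0},{"dx":0,"dy":0,"dz":0,"wx":0,"wy":0,"wz":0}]' --fingers 0 --newtons 30

```text
time_s: 11.18
position: [0.592, 0.011, 0.0835]
tcp_rot: [0.961, 2.99, 0.001]
force: [0.1, -0.4, 0.0]
finger_gap: 0.458
```

```bash
python3 -c "
from g import *
st();go([.5912,.011,.082])"
```

```text
{'time_s': 11.175, 'position': [0.592, 0.011, 0.083], 'tcp_rot': [0.961, 2.99, 0.001], 'force': [0.128, -0.376, 0.016], 'torque': [0.038, -0.005, 0.008], 'finger_gap': 0.458, 'qpos': [0.292, 0.472, -0.263, 0.0, -0.835, -2.485]}
yawnow 54.4 wz 0 shift cm [ 0.06 -0.05  0.15] tilt z [ 0.001  0.    -1.   ] q [ 0.29  0.47 -0.26  0.   -0.84 -2.48]
```

Gripped: 39 mm opening, near-zero side force. I turn anticlockwise in small steps (wz negative, tool z down).

Call:
play_rows --commands '[{"dx":0,"dy":0,"dz":0,"wx":0,"wy":0,"wz":-4},{"dx":0,"dy":0,"dz":0,"wx":0,"wy":0,"wz":-4},{"dx":0,"dy":0,"dz":0,"wx":0,"wy":0,"wz":-4},{"dx":0,"dy":0,"dz":0,"wx":0,"wy":0,"wz":-4},{"dx":0,"dy":0,"dz":0,"wx":0,"wy":0,"wz":-4}]'

```text
time_s: 11.8
position: [0.5918, 0.011, 0.0835]
tcp_rot: [0.412, 3.114, 0.001]
force: [0.3, -0.3, 0.9]
finger_gap: 0.458
```

```bash
python3 -c "
from g import *
st();go([.5915,.011,.083])"
```

```text
{'time_s': 11.8, 'position': [0.592, 0.011, 0.083], 'tcp_rot': [0.412, 3.114, 0.001], 'force': [0.28, -0.27, 0.906], 'torque': [-0.068, -0.007, -0.104], 'finger_gap': 0.458, 'qpos': [0.292, 0.472, -0.263, -0.0, -0.835, -2.126]}
yawnow 74.9 wz 0 shift cm [ 0.03 -0.    0.05] tilt z [ 0.001  0.    -1.   ] q [ 0.29  0.47 -0.26 -0.   -0.84 -2.13]
```

Call:
play_rows --commands '[{"dx":0,"dy":0,"dz":0,"wx":0,"wy":0,"wz":-2.5},{"dx":0,"dy":0,"dz":0,"wx":0,"wy":0,"wz":-2.5},{"dx":0,"dy":0,"dz":0,"wx":0,"wy":0,"wz":-2.5},{"dx":0,"dy":0,"dz":0,"wx":0,"wy":0,"wz":-2.5}]'

```text
time_s: 12.3
position: [0.5924, 0.0112, 0.0835]
tcp_rot: [0.139, 3.136, 0.003]
force: [0.9, -0.4, -1.3]
finger_gap: 0.455
```

```bash
python3 -c "
from g import *
st();go([.5915,.011,.083])"
```

```text
{'time_s': 12.3, 'position': [0.592, 0.011, 0.084], 'tcp_rot': [0.139, 3.136, 0.003], 'force': [0.85, -0.356, -1.333], 'torque': [-0.341, -0.225, -0.664], 'finger_gap': 0.455, 'qpos': [0.291, 0.472, -0.262, -0.002, -0.834, -1.949]}
yawnow 84.9 wz 0 shift cm [ 0.09 -0.02  0.05] tilt z [ 0.003  0.002 -1.   ] q [ 0.29  0.47 -0.26 -0.   -0.83 -1.95]
```

Torque jumped from -0.10 to -0.66 Nm at about 30° of turn, which looks like the stop. One small further step should confirm it, with a look at the lever.

Call:
play_rows --commands '[{"dx":0,"dy":0,"dz":0,"wx":0,"wy":0,"wz":-1.5}]'

```text
time_s: 12.42
position: [0.593, 0.0112, 0.0835]
tcp_rot: [0.099, 3.136, 0.004]
force: [1.1, -0.6, -1.7]
finger_gap: 0.459
```

```bash
python3 -c "
from g import *
st()
from look import *
c,W=look('scene','scene4.png')
for n in('scene','top','wrist'):
  c,W,E=cap(n)
  with np.errstate(invalid='ignore'): W=np.where((np.hypot(W[...,0]-.592,W[...,1]-.011)<.16)[...,None],W,np.nan)
  P=comp(c,W,(0,150,70),(8,255,255),.06,.11,(0,0,640,400))[0]
  d=P[:,:2]-[.5917,.011];d=d[np.hypot(*d.T)<.13];print(n,len(d),np.round(np.degrees(np.arctan2(*d.mean(0)[::-1])),1))"
```

```text
{'time_s': 12.425, 'position': [0.593, 0.011, 0.084], 'tcp_rot': [0.099, 3.136, 0.004], 'force': [1.12, -0.618, -1.709], 'torque': [-0.273, -0.389, -0.688], 'finger_gap': 0.459, 'qpos': [0.291, 0.472, -0.262, -0.002, -0.833, -1.924]}
scene disc 706 rect [6.0200e-01 4.0000e-03 1.3300e-01 1.1200e-01 5.1659e+01] circ [0.593 0.011 0.068] z 0.077
scene paddle 23 rect [ 4.8500e-01 -2.5000e-02  2.3000e-02  1.0000e-02  1.2439e+01] circ [ 0.485 -0.027  0.012] z 0.097
scene knob 88 rect [6.0000e-01 7.0000e-03 2.5000e-02 5.8000e-02 1.0414e+01] circ [0.601 0.007 0.031] z 0.113
scene 93 -160.4
top 77 -160.4
wrist 3404 -162.2
```

The lever turned from 172° to about 199° (0.47 rad) and the torque plateaus at 0.68 Nm with the grip slipping, so it is at the stop. I ease off and lift slowly.

Call:
play_rows --commands '[{"dx":0,"dy":0,"dz":0,"wx":0,"wy":0,"wz":1.2},{"dx":0,"dy":0,"dz":0,"wx":0,"wy":0,"wz":0},{"dx":0,"dy":0,"dz":-0.3,"wx":0,"wy":0,"wz":0},{"dx":0,"dy":0,"dz":-0.3,"wx":0,"wy":0,"wz":0}]' --newtons 50

```text
time_s: 13.12
position: [0.5923, 0.0112, 0.089]
tcp_rot: [0.13, 3.137, 0.002]
force: [1.6, 0.3, -3.5]
finger_gap: 0.452
```

```bash
python3 -c "
from g import *
st();go([.5918,.011,.14])"
```

```text
{'time_s': 13.125, 'position': [0.592, 0.011, 0.089], 'tcp_rot': [0.13, 3.137, 0.002], 'force': [1.566, 0.256, -3.461], 'torque': [-0.247, -0.799, -0.135], 'finger_gap': 0.452, 'qpos': [0.292, 0.465, -0.257, -0.001, -0.846, -1.944]}
yawnow 85.3 wz 0 shift cm [ 0.04 -0.02 -5.1 ] tilt z [ 0.002  0.001 -1.   ] q [ 0.29  0.46 -0.26 -0.   -0.85 -1.94]
```

It has risen 5.5 mm, past the 2 mm of play, with only the lid's weight on the wrist. The lift continues.

Call:
play_rows --commands '[{"dx":0,"dy":0,"dz":-0.5,"wx":0,"wy":0,"wz":0},{"dx":0,"dy":0,"dz":-0.5,"wx":0,"wy":0,"wz":0},{"dx":0,"dy":0,"dz":-0.5,"wx":0,"wy":0,"wz":0},{"dx":0,"dy":0,"dz":-0.7,"wx":0,"wy":0,"wz":0},{"dx":0,"dy":0,"dz":-1.5,"wx":0,"wy":0,"wz":0},{"dx":0,"dy":0,"dz":-2.0,"wx":0,"wy":0,"wz":0},{"dx":0,"dy":0,"dz":-2.0,"wx":0,"wy":0,"wz":0},{"dx":0,"dy":0,"dz":0,"wx":0,"wy":0,"wz":0}]'

```text
time_s: 14.12
position: [0.59, 0.0109, 0.1719]
tcp_rot: [-0.128, -3.137, -0.001]
force: [0.6, 0.6, -3.3]
finger_gap: 0.453
```

```bash
python3 -c "
from g import *
st();go([.490,.325,.15]);cap('scene','scene5.png')"
```

```text
{'time_s': 14.125, 'position': [0.59, 0.011, 0.172], 'tcp_rot': [-0.128, -3.137, -0.001], 'force': [0.567, 0.6, -3.273], 'torque': [0.064, 0.01, -0.005], 'finger_gap': 0.453, 'qpos': [0.292, 0.375, -0.164, -0.002, -1.033, -1.943]}
yawnow 85.3 wz 0 shift cm [12.52 30.49  2.23] tilt z [-0.002  0.001 -1.   ] q [ 0.29  0.37 -0.16 -0.   -1.03 -1.94]
```

View pics/scene5.png

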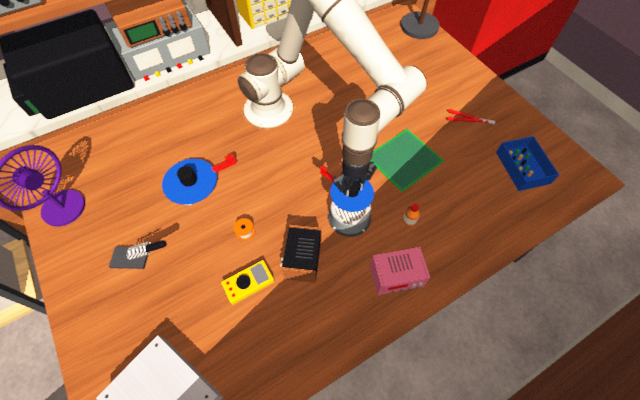

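Scene view: the lid is held level over the open can at (350,195), the counter is upright at (302,248) and the meter is untouched. I carry it to the mat.

Call:
play_rows --commands '[{"dx":0.7,"dy":1.6,"dz":0,"wx":0,"wy":0,"wz":0},{"dx":1.4,"dy":3.5,"dz":0,"wx":0,"wy":0,"wz":0},{"dx":1.4,"dy":3.5,"dz":0,"wx":0,"wy":0,"wz":0},{"dx":1.4,"dy":3.5,"dz":0,"wx":0,"wy":0,"wz":0},{"dx":1.4,"dy":3.5,"dz":0,"wx":0,"wy":0,"wz":0},{"dx":1.4,"dy":3.5,"dz":0,"wx":0,"wy":0,"wz":0},{"dx":1.4,"dy":3.5,"dz":0,"wx":0,"wy":0,"wz":0},{"dx":1.4,"dy":3.5,"dz":0,"wx":0,"wy":0,"wz":0},{"dx":0.7,"dy":1.6,"dz":0,"wx":0,"wy":0,"wz":0},{"dx":0,"dy":0,"dz":0,"wx":0,"wy":0,"wz":0}]'

```text
time_s: 15.42
position: [0.4877, 0.3078, 0.1618]
tcp_rot: [-0.125, -3.118, 0.013]
force: [0.5, -0.5, -2.3]
finger_gap: 0.45
```

```bash
cat > tilt.py <<'E'
from g import *
import sys
st();go([.490,.325,float(sys.argv[1])])
m=R.from_rotvec(ctrl.get_state()['tcp_rot']).as_matrix()
d=m.T@np.array([0,0,-1.]);w=np.degrees(np.cross([0,0,1],d));print('level wx,wy',np.round(w[:2],2))
E
python3 tilt.py .06
```

```text
{'time_s': 15.425, 'position': [0.488, 0.308, 0.162], 'tcp_rot': [-0.125, -3.118, 0.013], 'force': [0.456, -0.461, -2.289], 'torque': [-0.035, -0.04, 0.009], 'finger_gap': 0.45, 'qpos': [0.838, 0.373, -0.191, -0.013, -1.027, -2.482]}
yawnow 85.4 wz 0 shift cm [-0.3   1.83 10.16] tilt z [-0.022 -0.008 -1.   ] q [ 0.84  0.37 -0.19 -0.01 -1.03 -2.48]
level wx,wy [-0.54 -1.21]
```

Call:
play_rows --commands '[{"dx":-0.2,"dy":1.7,"dz":1.5,"wx":-0.5,"wy":-1.2,"wz":0},{"dx":0,"dy":0,"dz":2.5,"wx":0,"wy":0,"wz":0},{"dx":0,"dy":0,"dz":2.5,"wx":0,"wy":0,"wz":0},{"dx":0,"dy":0,"dz":2,"wx":0,"wy":0,"wz":0},{"dx":0,"dy":0,"dz":0,"wx":0,"wy":0,"wz":0}]'

```text
time_s: 16.05
position: [0.4906, 0.32, 0.0734]
tcp_rot: [-0.133, -3.137, 0.007]
force: [-0.5, 0.1, -1.8]
finger_gap: 0.453
```

```bash
python3 tilt.py .0365
```

```text
{'time_s': 16.05, 'position': [0.491, 0.32, 0.073], 'tcp_rot': [-0.133, -3.137, 0.007], 'force': [-0.452, 0.055, -1.819], 'torque': [0.045, -0.018, -0.01], 'finger_gap': 0.453, 'qpos': [0.855, 0.478, -0.285, 0.001, -0.813, -2.511]}
yawnow 85.1 wz 0 shift cm [0.1  0.51 3.69] tilt z [-0.002 -0.004 -1.   ] q [ 0.85  0.48 -0.28  0.   -0.81 -2.51]
level wx,wy [-0.25 -0.12]
```

Call:
play_rows --commands '[{"dx":0.1,"dy":0.5,"dz":1.2,"wx":-0.2,"wy":-0.1,"wz":0},{"dx":0,"dy":0,"dz":0.8,"wx":0,"wy":0,"wz":0},{"dx":0,"dy":0,"dz":0.5,"wx":0,"wy":0,"wz":0},{"dx":0,"dy":0,"dz":0,"wx":0,"wy":0,"wz":0}]'

```text
time_s: 16.55
position: [0.4914, 0.3255, 0.0489]
tcp_rot: [0.134, 3.136, 0.003]
force: [-0.4, -1.3, -2.1]
finger_gap: 0.452
```

```bash
python3 tilt.py .0365
```

```text
{'time_s': 16.55, 'position': [0.491, 0.325, 0.049], 'tcp_rot': [0.134, 3.136, 0.003], 'force': [-0.376, -1.317, -2.093], 'torque': [0.033, 0.029, 0.019], 'finger_gap': 0.452, 'qpos': [0.86, 0.512, -0.302, 0.001, -0.754, -2.517]}
yawnow 85.1 wz 0 shift cm [ 0.14 -0.06  1.24] tilt z [ 0.002  0.002 -1.   ] q [ 0.86  0.51 -0.3   0.   -0.75 -2.52]
level wx,wy [0.11 0.13]
```

Call:
play_rows --commands '[{"dx":0,"dy":0,"dz":0.4,"wx":0.1,"wy":0.1,"wz":0},{"dx":0,"dy":0,"dz":0.3,"wx":0,"wy":0,"wz":0},{"dx":0,"dy":0,"dz":0.2,"wx":0,"wy":0,"wz":0},{"dx":0,"dy":0,"dz":0,"wx":0,"wy":0,"wz":0}]'

```text
time_s: 17.05
position: [0.4918, 0.326, 0.04]
tcp_rot: [0.134, 3.137, 0.002]
force: [0.3, 0.3, -1.5]
finger_gap: 0.45
```

```bash
python3 tilt.py .0365
```

```text
{'time_s': 17.05, 'position': [0.492, 0.326, 0.04], 'tcp_rot': [0.134, 3.137, 0.002], 'force': [0.344, 0.349, -1.541], 'torque': [0.013, 0.029, 0.001], 'finger_gap': 0.45, 'qpos': [0.86, 0.525, -0.307, 0.001, -0.737, -2.517]}
yawnow 85.1 wz 0 shift cm [ 0.17 -0.11  0.35] tilt z [ 0.002  0.001 -1.   ] q [ 0.86  0.52 -0.31  0.   -0.74 -2.52]
level wx,wy [0.07 0.09]
```

Call:
play_rows --commands '[{"dx":0,"dy":0,"dz":0.2,"wx":0,"wy":0,"wz":0},{"dx":0,"dy":0,"dz":0.1,"wx":0,"wy":0,"wz":0},{"dx":0,"dy":0,"dz":0,"wx":0,"wy":0,"wz":0}]'

```text
time_s: 17.42
position: [0.4918, 0.326, 0.037]
tcp_rot: [0.134, 3.137, 0.002]
force: [-1.1, -0.4, -2.1]
finger_gap: 0.453
```

```bash
python3 tilt.py .0365
```

```text
{'time_s': 17.425, 'position': [0.492, 0.326, 0.037], 'tcp_rot': [0.134, 3.137, 0.002], 'force': [-1.136, -0.361, -2.051], 'torque': [0.006, 0.01, -0.053], 'finger_gap': 0.453, 'qpos': [0.86, 0.529, -0.309, 0.001, -0.73, -2.517]}
yawnow 85.1 wz 0 shift cm [ 0.18 -0.12  0.05] tilt z [ 0.002  0.001 -1.   ] q [ 0.86  0.53 -0.31  0.   -0.73 -2.52]
level wx,wy [0.08 0.1 ]
```

Close to contact. I creep down until I feel the mat.

Call:
play_rows --commands '[{"dx":0,"dy":0,"dz":0.1,"wx":0,"wy":0,"wz":0},{"dx":0,"dy":0,"dz":0.1,"wx":0,"wy":0,"wz":0}]'

```text
time_s: 17.68
position: [0.4919, 0.3261, 0.0365]
tcp_rot: [0.133, 3.137, 0.002]
force: [-3.7, -2.1, 7.0]
finger_gap: 0.453
```

```bash
python3 tilt.py .0365
```

```text
{'time_s': 17.675, 'position': [0.492, 0.326, 0.037], 'tcp_rot': [0.133, 3.137, 0.002], 'force': [-3.658, -2.14, 7.001], 'torque': [-0.324, 0.835, -0.018], 'finger_gap': 0.453, 'qpos': [0.86, 0.53, -0.31, 0.001, -0.729, -2.517]}
yawnow 85.1 wz 0 shift cm [ 0.18 -0.13  0.  ] tilt z [ 0.002  0.001 -1.   ] q [ 0.86  0.53 -0.31  0.   -0.73 -2.52]
level wx,wy [0.08 0.12]
```

It touches at 7 N. I release and rise.

Call:
play_rows --commands '[{"dx":0,"dy":0,"dz":0,"wx":0,"wy":0,"wz":0},{"dx":0,"dy":0,"dz":0,"wx":0,"wy":0,"wz":0},{"dx":0,"dy":0,"dz":0,"wx":0,"wy":0,"wz":0},{"dx":0,"dy":0,"dz":0,"wx":0,"wy":0,"wz":0}]' --fingers 80

```text
time_s: 18.18
position: [0.4929, 0.3269, 0.0371]
tcp_rot: [0.132, 3.134, 0.005]
force: [-0.0, -0.1, 0.0]
finger_gap: 0.802
```

Call:
play_rows --commands '[{"dx":0,"dy":0,"dz":-1,"wx":0,"wy":0,"wz":0},{"dx":0,"dy":0,"dz":-2,"wx":0,"wy":0,"wz":0},{"dx":0,"dy":0,"dz":-3,"wx":0,"wy":0,"wz":0},{"dx":0,"dy":0,"dz":-5,"wx":0,"wy":0,"wz":0},{"dx":0,"dy":0,"dz":-6,"wx":0,"wy":0,"wz":0},{"dx":0,"dy":0,"dz":-6,"wx":0,"wy":0,"wz":0},{"dx":0,"dy":0,"dz":0,"wx":0,"wy":0,"wz":0},{"dx":0,"dy":0,"dz":0,"wx":0,"wy":0,"wz":0}]'

```text
time_s: 19.18
position: [0.4918, 0.3256, 0.2787]
tcp_rot: [0.132, 3.132, 0.008]
force: [0.7, -0.6, -1.8]
finger_gap: 0.799
```

```bash
python3 -c "
from look import *
st();A=(0,0,640,400)
for n in('scene','top','wrist'):
  c,W,E=cap(n,n+'6.png')
  with np.errstate(invalid='ignore'): W2=np.where((np.hypot(W[...,0]-.49,W[...,1]-.325)<.12)[...,None],W,np.nan)
  P=comp(c,W2,(100,120,60),(125,255,255),.015,.05,A)[0];rep(n+' disc',P)
  if len(P)>50: print('plane',np.round(np.linalg.lstsq(np.c_[P[:,:2],np.ones(len(P))],P[:,2],rcond=None)[0],3))
  b={'scene':(275,218,325,275),'top':(333,130,383,180)}.get(n)
  if b: rep(n+' counter',comp(c,W,(0,0,0),(180,255,255),.080,.099,b)[0])
for n,B in(('top',dict(reel=(375,195,405,225),meter=(384,145,435,180),flux=(240,130,260,155))),('scene',dict(reel=(225,212,260,242),meter=(215,255,276,310),flux=(398,200,425,228)))):
  c,W,E=cap(n)
  for k,b in B.items(): rep(n+k,comp(c,W,(0,0,0),(180,255,255),.02,.12,b)[0])
"
```

```text
{'time_s': 19.175, 'position': [0.492, 0.326, 0.279], 'tcp_rot': [0.132, 3.132, 0.008], 'force': [0.651, -0.607, -1.838], 'torque': [0.003, 0.038, 0.019], 'finger_gap': 0.799, 'qpos': [0.86, 0.291, -0.011, 0.002, -1.26, -2.516]}
scene disc 712 rect [ 0.491  0.326  0.134  0.135 54.738] circ [0.493 0.329 0.07 ] z 0.03
plane [0.003 0.002 0.028]
scene counter 1539 rect [ 0.642 -0.2    0.102  0.152 52.282] circ [ 0.642 -0.2    0.09 ] z 0.091
top disc 839 rect [ 0.489  0.322  0.127  0.133 60.964] circ [0.491 0.325 0.068] z 0.028
plane [-0.001 -0.006  0.031]
top counter 1232 rect [ 0.641 -0.202  0.102  0.15  52.74 ] circ [ 0.643 -0.2    0.088] z 0.09
wrist disc 6051 rect [ 0.489  0.326  0.135  0.133 84.803] circ [0.489 0.326 0.068] z 0.029
plane [0.    0.001 0.029]
topreel 239 rect [ 4.5700e-01 -3.2100e-01  6.0000e-02  5.7000e-02  8.8846e+01] circ [ 0.458 -0.321  0.031] z 0.042
topmeter 844 rect [ 6.2400e-01 -3.8900e-01  1.4700e-01  7.5000e-02  8.8977e+01] circ [ 0.625 -0.388  0.081] z 0.03
topflux 170 rect [7.0500e-01 1.8200e-01 4.8000e-02 4.5000e-02 8.7029e+01] circ [0.707 0.182 0.024] z 0.065
scenereel 267 rect [ 4.5800e-01 -3.2000e-01  5.9000e-02  6.1000e-02  6.1029e+01] circ [ 0.458 -0.319  0.032] z 0.043
scenemeter 1151 rect [ 6.2500e-01 -3.8700e-01  1.4500e-01  7.7000e-02  8.9277e+01] circ [ 0.628 -0.387  0.079] z 0.031
sceneflux 245 rect [7.1100e-01 1.7900e-01 4.7000e-02 3.9000e-02 3.9924e+01] circ [0.709 0.183 0.024] z 0.062
```

View pics/scene6.png

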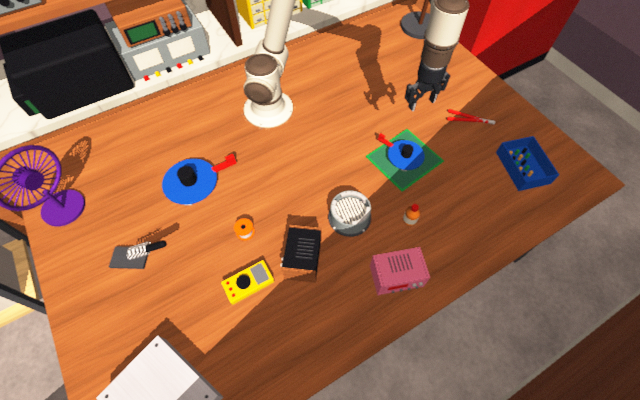

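Scene view: the lid lies flat on the mat at (405,152), the can is open at (350,212), the counter is upright at (302,248) and the arm is clear. I'm handing in.

```bash
python3 -c "
from rig import ctrl
print(ctrl.job_done())"
```

```text
the job is handed in; nothing more can be done
None
```

The job is done and handed in at about 19 s of the 72 s allowed; no verdict was reported.

- **Counter:** I slid it about 0.175 m along its own length with the spread fingers. It stands upright at (0.642, -0.200), about 0.217 m from the can's axis.
- **Lid turn:** I pinched the knob and turned the lid anticlockwise. The stop came after about 0.47 rad. The wrist torque rose from 0.1 to a steady 0.68 Nm, about 6 N at the paddle, with the grip slipping about 5° on the knob.
- **Lift and placing:** After easing off, I lifted the lid straight out with only its weight on the wrist. I set it on the mat with a 7 N touch.

**Last checks:**
- The lid is flat to within 0.01 rad, at about (0.490, 0.326). The mat's centre is (0.490, 0.325).
- The disc top is 29 mm up, as it should be on the mat.
- The reel, meter and flux bottle read within about 1 mm of where they started.
- The gripper is open and well above everything.
- Nothing failed or disagreed, except that my first two move calls were refused for their row format. The top and scene cameras differ by only a few millimetres.

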